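Strip the control rail for service

TASK

Switch the rig off by throwing the isolator's lever fully over to its other side, then lift every black canister standing in front of the rail away by its cap and stand it upright on the rubber mat. Only when the rail's front is clear, pull every white module straight up off the rail against its spring catches and put it in the aluminium tray; leave the other things on the bench where they are, the lever off, and everything at rest.

Things in the scene. Friction and masses are not known exactly. Their poses are not given: they have to be found in the camera images.
- isolator (a joint): isolator switch: a steel lever with a 26 mm black ball at its end on a grey block, standing at the near edge of the work area. 0 = thrown fully to one side (on), 1.0 rad = thrown fully to the other (off). It swings with about 1 N of push at the ball and stays where it is left; counts as off above 0.85
- isolator_tip (a point): centre of the black ball of the isolator lever, on a lever 80 mm long from the pivot to the ball; 92 mm above the table at either end of the swing, 102 mm at mid-swing, and the ball travels 77 mm in all
- isolator_base: grey block of the isolator, 70 x 50 x 25 mm; origin at the centre of its underside, on the table. The lever pivots 22 mm above the origin and moves in the block's x-z plane: at 0 it leans 0.5 rad towards the block's -x, at 1.0 it leans 0.5 rad towards its +x (the off side)
- rail: fixed aluminium mounting rail on a grey foot 315 mm long (along its own y) by 78 mm, origin at the centre of its underside on the table, near side towards its -x. The bar is 26 mm wide, top at 45 mm. Four places, at y = -120, -40, 40 and 120 mm, each with a sprung catch in front and behind (within 40 mm of the middle line and of the table)
- tray: open aluminium tray, fixed, 200 x 200 mm outside, walls 4 mm thick and 35 mm high, floor about 4 mm thick; origin at the centre of its underside on the table. It may lie on either side of the table
- mat: black rubber mat, fixed, 200 x 200 x 4 mm; origin at the centre of its underside on the table. It lies on the other side of the table from the tray
- module1_mid (a point): one of up to four alike white control modules (some may be absent), 60 (x) by 60 (y) by 90 mm tall (z), this point at its centre, half-way up. The housing is the upper 68 mm; below it two skirts straddle the rail. Clipped on, its axes are the rail's, underside 23 mm and top 113 mm above the table; neighbours are 20 mm apart
- module2_mid (a point): another such module, present or absent. A clipped module's foot lips are held by sprung catches: a straight pull upward of 10 to 16 N besides its weight (2 to 3.3 N) frees it within the first 15 mm. Grip the front and back faces of the housing with 20 N or more
- module3_mid (a point): another such module, present or absent
- module4_mid (a point): another such module, present or absent
- canister1_mid (a point): one of up to four alike black square canisters (some may be absent), 60 x 60 mm, 95 mm tall with a round screw cap 40 mm across and 35 mm high on top (130 mm in all), about 0.5 kg, heavy at the bottom; this point on its axis, 65 mm above its underside. They stand on the table close in front of the rail, leaving no room for a finger in front of a module; lift them by the cap
- canister2_mid (a point): another such canister, present or absent
- canister3_mid (a point): another such canister, present or absent
- canister4_mid (a point): another such canister, present or absent
- marker: bystander: white marker pen 126 mm long, 16 mm thick, lying on the table
- thumbnut: bystander: brass thumb nut, 36 mm across, 30 mm high
- hexkeys: bystander: blue hex-key holder, 85 x 30 mm, behind the rail
- hub: bystander: turned black hub, 60 mm across, 70 mm high, behind the rail
- wrench: bystander: steel wrench behind the rail
- glue: bystander: white glue bottle, 52 mm across, 120 mm high, behind the rail

How it is judged:
By the outcome, as a careful person would: the job done as asked, in the order asked, and still so for the second after the job is handed in, with the robot touching nothing.
Of module1, module2, module3, module4 only 3 to 4 are there at a start; the rules pass over those that are not, and their reading is None.
Of canister1, canister2, canister3, canister4 only 2 to 4 are there at a start; the rules pass over those that are not, and their reading is None.
At some moment in a run one of canister1, canister2, canister3, canister4 may be knocked a few centimetres aside while the robot is not near it.
Once in a run the grip may slacken for a moment while it holds something.
It also fails if it takes over 210 s, if anything falls off the work surface, if the arm or the gripper's body presses on something with over 40 N, if the wrist force passes 120 N, or if a joint passes its speed limit or range.

ROBOT

A 6-joint arm with a two-finger parallel gripper is mounted at the origin on the work surface. World frame = base frame: x ahead of the robot, y to its left, z up, the work surface at z = 0. Lengths are in m, angles in rad, forces in N, time in s.
With the tool pointing down it reaches from about 0.425 to 0.95 m from the base axis. Payload 3.5 kg.
Tool frame: the origin (TCP) lies on the centre line of the jaws, within the pads' length; the fingertips stand 14 mm ahead of it and the grasp point (between the pads) lies 5 mm behind it (ctrl.finger_overhang is the distance from the TCP to the fingertips, in m); z points along the fingers, y is the line along which they close (so a half turn about z gives the same grasp; the last joint's range is limited). The gripper opens to 85 mm and grips with 20 to 120 N. Pads are 22 mm wide; open, the fingers measure 114 mm over their backs; the gripper's body (76 mm by 85 mm) begins 54 mm behind the grasp point. The pads swing forward as they close: fully open they stand 13 mm farther back than shut.
Start: joints at [0.951, 0.286, 1.577, -0, 1.279, -0.15], TCP at [0.306, 0.602, 0.245] pointing down, gripper open.
Joint ranges: [-2.77, 2.77], [-0.9, 2.22], [0.21, 2.48], [-1.53, 4.67], [0.24, 2.81], [-2.84, 2.84]. Speed limits (rad/s): [2.79, 2.79, 3.14, 3.14, 3.14, 3.14].

INTERFACE

Orientations are given as a unit quaternion [x, y, z, w].
In Python, from plant import ctrl gives the robot as it stands.
- The arm moves only by the tool send_rows, never from a script. Its argument "moves" is text: rows parted by semicolons, each of 7 numbers parted by spaces: the turn, a rotation vector about the tool's x, y, z in units of 360 degrees (1.0 is 360 degrees), then the shift along the tool's x, y, z in units of 20 cm (1.0 is 20 cm), then the gripper's target within -1 to 1 (fully open at 1, half-way at 0, shut at -1). A call has 1 to 12 rows; each row is the pose to reach, as a shift and turn from the pose commanded when the call began, along the tool's axes at that moment, turning the shorter way round; what a row does not reach only later rows make up. A row lasts 1/8 s, in which the tool goes at most 62.5 mm and 10.7 degrees, less where a joint would pass 70% of its speed; a pose out of reach is approached as far as the arm can. A call with a number of a shift or a turn outside -1 to 1 is refused whole. A call with a gripper value outside its range is refused whole. The fingers move at their own pace and stop on an object; "newtons" is the grip in N (left out, the last holds). Time passes only in rows, so rows that repeat a pose let the fingers close. It gives the time, the measured TCP pose, the force, the opening and the grip force at its end, in the units of the state.
- ctrl.get_state(): the state, without advancing time (a new reading comes with each control period).
- ctrl.read_camera(name): name is "scene" or "top" or "wrist"; returns a dict with "image" (400x640x3 uint8, red, green, blue), "fovy" (degrees; the focal length in pixels is half the picture's height over the tangent of half this angle, whatever the lens; pixels are square), "cx", "cy" (the principal point, pixels), "extrinsics" (4x4, takes a point from camera to world coordinates). Camera axes: x right, y up, looking along -z (the intrinsics and any distortion apply to the point x, -y, -z); pixel columns grow to the right and rows downward; lengths in m; the calibration is good to about 2 mm. A picture is of the moment at which its call begins. There is no depth.
- ctrl.sign_off(): hands the job in; it is judged then, once.
The state is a dict: "time": time; "qpos": joint angles; "dq": joint speeds; "joint_efforts": joint torques, N m; "eef_pos": TCP position; "tcp_rot": TCP orientation; "contact_force": force on the tool from outside, world axes, zero at the start; "wrist_torque": the same for the moment, N m; "opening": opening from 0.0 (shut) to 1.0 (fully open); "finger_force": force on a finger pad.
Only numpy, scipy, OpenCV 4.12 (cv2) and the standard library are available. Lean on these libraries where they do the work, as an engineer would, in place of code of your own. Each camera call takes 0.05 s, during which the arm holds its last target. There are 200 camera calls.

## Working session

There is one attempt and no reset: what is moved stays moved. The work goes in short steps, Python scripts to look and compute and a tool call to move; the robot and the scene stay as the last step left them, time stands still between calls to the robot, and variables do not carry over. Pictures are saved under pics/ and viewed, at most 14 in all, crops included, and the job is handed in when it is done.

Besides the shell and the picture viewer there is one more tool, called after "Emit:" by a JSON object that holds its "op" and its "data". send_rows: Moves the arm, as the interface text tells. Its arguments: {"type":"object","properties":{"moves":{"type":"string"},"newtons":{"type":"number"}},"required":["moves"]}

```bash
mkdir -p pics; ls; cat > h.py <<'E'
import numpy as np, cv2
from plant import ctrl
from scipy.spatial.transform import Rotation as R
def snap(n,f):
    c=ctrl.read_camera(n); cv2.imwrite(f'pics/{f}.png',c['image'][:,:,::-1]); 
    np.savez(f'pics/{f}.npz',fovy=c['fovy'],cx=c['cx'],cy=c['cy'],E=c['extrinsics'],keys=str([k for k in c]))
    return c
def ray(f,u,v,z):
    c=np.load(f'pics/{f}.npz'); fl=200/np.tan(np.radians(c['fovy'])/2); E=c['E']
    d=E[:3,:3]@np.array([(u-c['cx'])/fl,-(v-c['cy'])/fl,-1]); o=E[:3,3]
    return np.round(o+d*(z-o[2])/d[2],4)
def proj(f,p):
    c=np.load(f'pics/{f}.npz'); fl=200/np.tan(np.radians(c['fovy'])/2); E=c['E']
    q=E[:3,:3].T@(np.array(p)-E[:3,3]); return np.round([c['cx']-fl*q[0]/q[2],c['cy']+fl*q[1]/q[2]],1)
def go(p,yaw=None):
    # shift in tool units (20cm) from measured pose, and turn for tool-y yaw
    s=ctrl.get_state(); r=R.from_quat(s['tcp_rot']); 
    d=r.inv().apply(np.array(p)-s['eef_pos'])/0.2
    print('shift',np.round(d,3))
    return d
E
python3 - <<'E'
from h import *
s=ctrl.get_state(); print(s)
for n in ['scene','top','wrist']:
    c=snap(n,n+'0'); print(n,{k:(v if k!='image' else 0) for k,v in c.items()})
E
```

```text
pics
{'time': 0.0, 'qpos': array([ 9.51009459e-01,  2.87186419e-01,  1.57818237e+00, -2.19964933e-05,
        1.27859724e+00, -1.50002414e-01]), 'dq': array([-0.00129385, -0.00105017,  0.00164623, -0.00134098, -0.00136718,
        0.00113286]), 'joint_efforts': array([ 1.12697329e-03, -4.05970645e+01, -2.92634547e+01, -7.05614639e-05,
        5.61677531e-03, -1.20462241e-05]), 'eef_pos': array([0.30517992, 0.60136897, 0.24393039]), 'tcp_rot': array([ 2.32734916e-01,  9.72539485e-01, -1.10381904e-03, -4.35797031e-04]), 'contact_force': array([-0.08136771, -0.02443039, -0.32540854]), 'wrist_torque': array([-0.03776284,  0.06824709, -0.07420417]), 'finger_force': 0.0, 'opening': 1.0013711189916208}
scene {'image': 0, 'fovy': 52.38006703591426, 'cx': 310.2863003548993, 'cy': 194.023225189804, 'extrinsics': array([[-0.80731024, -0.44178886,  0.39124517,  0.97984211],
       [ 0.58988222, -0.62323193,  0.51344029,  0.48049675],
       [ 0.01700428,  0.64529417,  0.76374491,  0.81143371],
       [ 0.        ,  0.        ,  0.        ,  1.        ]])}
top {'image': 0, 'fovy': 44.08136812673632, 'cx': 317.12142224898037, 'cy': 194.6662457680448, 'extrinsics': array([[ 0.00335304,  0.99742311, -0.07166511,  0.53532756],
       [-0.99991792,  0.00245796, -0.0125743 , -0.01153673],
       [-0.01236575,  0.07170139,  0.99734949,  1.29101018],
       [ 0.        ,  0.        ,  0.        ,  1.        ]])}
wrist {'image': 0, 'fovy': 71.72222309945268, 'cx': 322.0537307314033, 'cy': 201.95400942150806, 'extrinsics': array([[ 0.45255717, -0.85090882, -0.26673241,  0.23715292],
       [ 0.89173305,  0.43115169,  0.13755139,  0.63614556],
       [-0.00204156, -0.30010398,  0.95390431,  0.37048156],
       [ 0.        ,  0.        ,  0.        ,  1.        ]])}
```

View pics/top0.png

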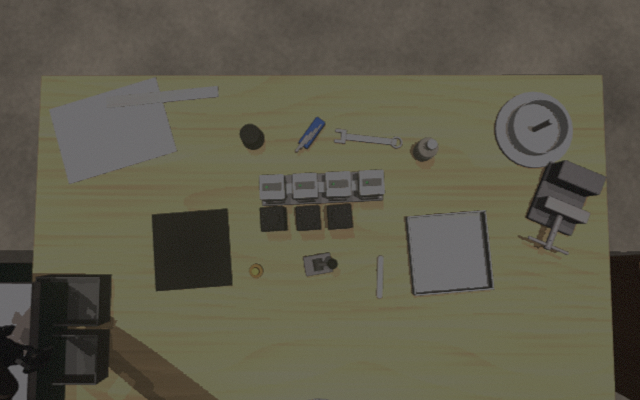

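View pics/scene0.png

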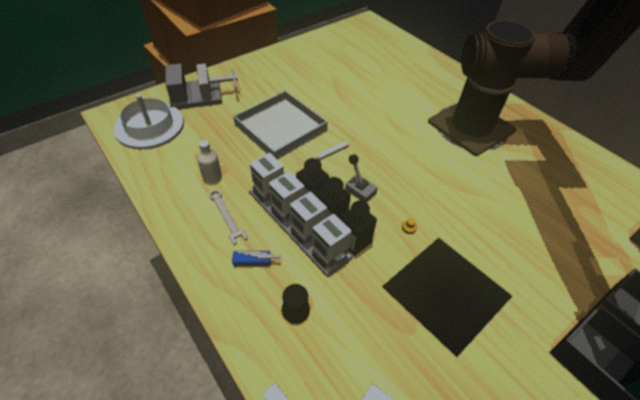

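```bash
python3 - <<'E'
import cv2,numpy as np
i=cv2.imread('pics/top0.png'); c=i[145:310,235:400]; c=cv2.convertScaleAbs(c,alpha=1.8,beta=10)
cv2.imwrite('pics/top0c.png',cv2.resize(c,None,fx=3.6,fy=3.6,interpolation=cv2.INTER_CUBIC))
E
```

```text
(no output)
```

View pics/top0c.png

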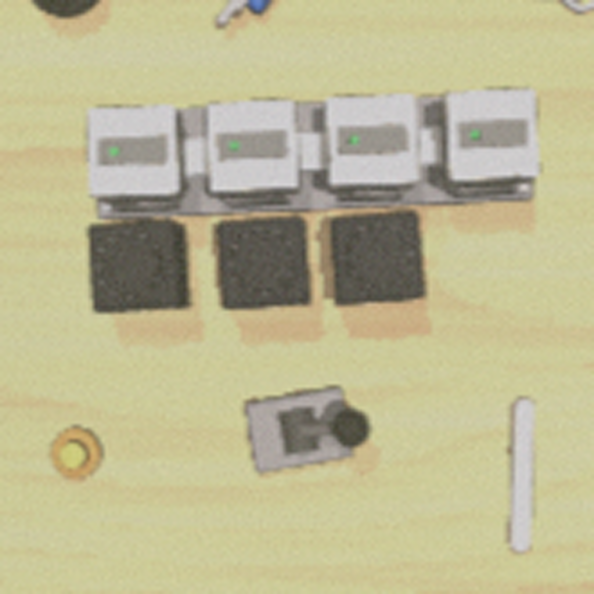

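```bash
python3 - <<'E'
from h import *
def P(x,y,z): return ray('top0',235+(x+.5)/3.6-.5,145+(y+.5)/3.6-.5,z)
for n,x,y,z in [('Ma',135,149,.113),('Mb',253,145,.113),('Mc',371,141,.113),('Md',491,135,.113),
 ('Ca',138,265,.095),('Cb',264,262,.095),('Cc',378,257,.095),('ball',348,426,.092),('iso c',300,430,.025),
 ('isoTL',246,404,.025),('isoTR',338,388,.025),('isoBL',260,472,.025),('nut',75,455,.03),('mk1',522,402,.016),('mk2',520,548,.016)]: print(n,P(x,y,z))
for n,u,v,z in [('tray TL',406,213,.035),('TR',485,211,.035),('BR',492,290,.035),('BL',411,294,.035),('mat',153,213,.004),('mat',227,209,.004),('mat',231,285,.004),('mat',156,290,.004)]: print(n,ray('top0',u,v,z))
# wrist camera in tool frame
s=ctrl.get_state(); r=R.from_quat(s['tcp_rot']); c=np.load('pics/wrist0.npz')['E']
print(r.inv().apply(c[:3,3]-s['eef_pos']), r.inv().as_matrix()@c[:3,:3], r.as_matrix())
E
```

```text
Ma [0.6405 0.1112 0.113 ]
Mb [0.6433 0.0326 0.113 ]
Mc [ 0.6462 -0.0458  0.113 ]
Md [ 0.6503 -0.1255  0.113 ]
Ca [0.5637 0.1103 0.095 ]
Cb [0.566  0.0255 0.095 ]
Cc [ 0.5696 -0.0511  0.095 ]
ball [ 0.4566 -0.0311  0.092 ]
iso c [0.4493 0.0017 0.025 ]
isoTL [0.4674 0.0399 0.025 ]
isoTR [ 0.4789 -0.0251  0.025 ]
isoBL [0.4197 0.0298 0.025 ]
nut [0.4315 0.16   0.03  ]
mk1 [ 0.4691 -0.1561  0.016 ]
mk2 [ 0.3665 -0.1541  0.016 ]
tray TL [ 0.5795 -0.2213  0.035 ]
TR [ 0.5852 -0.421   0.035 ]
BR [ 0.3874 -0.4343  0.035 ]
BL [ 0.3765 -0.2319  0.035 ]
mat [0.5787 0.4339 0.004 ]
mat [0.5897 0.24   0.004 ]
mat [0.3933 0.2264 0.004 ]
mat [0.3795 0.4207 0.004 ]
[ 0.07644836 -0.00014962 -0.12625221] [[ 1.32993438e-04  9.53819663e-01  3.00379814e-01]
 [ 9.99999978e-01 -1.74797837e-04  1.12298421e-04]
 [ 1.59618183e-04  3.00379792e-01 -9.53819666e-01]] [[-8.91674412e-01  4.52675946e-01 -1.10895638e-03]
 [ 4.52677213e-01  8.91673116e-01 -1.54763067e-03]
 [ 2.88251411e-04 -1.88198195e-03 -9.99998188e-01]]
```

Emit:
{"op": "send_rows", "data": {"moves": "-0.0813 0 0 0 0 0 -1"}}

```text
time: 0.28
eef_pos: [0.3065, 0.6031, 0.2442]
tcp_rot: [0.232, 0.968, 0.093, 0.022]
contact_force: [-0.7, 0.8, -0.4]
opening: 0.817
finger_force: 0.0
```

```bash
python3 -c "
from h import *
print(ctrl.finger_overhang); s=ctrl.get_state(); print(s['eef_pos'],R.from_quat(s['tcp_rot']).as_matrix(),s['qpos'])"
```

```text
0.014
[0.30652164 0.60310654 0.24418222] [[-8.91591766e-01  4.44603432e-01  8.59762300e-02]
 [ 4.52840062e-01  8.75356242e-01  1.69373337e-01]
 [ 4.41374212e-05  1.89945354e-01 -9.81794663e-01]] [ 0.94016498  0.19704612  1.69353689  0.03484255  1.06257151 -0.17475905]
```

Emit:
{"op": "send_rows", "data": {"moves": "0.0298 0 0 0 0 0 -1;0.0298 0 0 0 0 0 -1"}}

```text
time: 0.52
eef_pos: [0.3057, 0.6021, 0.2439]
tcp_rot: [0.233, 0.973, -0.0, -0.0]
contact_force: [0.8, -0.1, 1.1]
opening: 0.382
finger_force: 0.0
```

Emit:
{"op": "send_rows", "data": {"moves": "0 0 -0.025 -0.25 -0.25 0 -1;0 0 -0.05 -0.5 -0.5 0 -1;0 0 -0.0813 -0.75 -0.75 0 -1;0 0 -0.0813 -1 -1 0 -1;0 0 -0.0813 -1 -1 0 -1;0 0 -0.0813 -1 -1 0 -1;0 0 -0.0813 -1 -1 0 -1"}}

```text
time: 1.4
eef_pos: [0.3939, 0.3338, 0.2463]
tcp_rot: [-0.02, 1.0, 0.001, 0.001]
contact_force: [0.7, -0.3, -0.1]
opening: -0.001
finger_force: 0.0
```

```bash
python3 -c "
from h import *
s=ctrl.get_state(); print(s['eef_pos'],R.from_quat(s['tcp_rot']).as_matrix(),s['qpos']); go([.468,-.072,.2])"
```

```text
[0.39393024 0.33379393 0.24631015] [[-0.9991602  -0.04088763  0.00266202]
 [-0.04088117  0.99916104  0.00243965]
 [-0.00275953  0.00232877 -0.99999348]] [ 5.05874818e-01 -7.02354470e-02  1.96281195e+00  8.90863107e-04
  1.24550548e+00 -1.10610067e+00]
shift [-0.286 -2.043  0.228]
```

Emit:
{"op": "send_rows", "data": {"moves": "0 0 0 -0.1 -0.25 0.05 -1;0 0 0 -0.15 -0.5 0.1 -1;0 0 0 -0.2 -0.75 0.15 -1;0 0 0 -0.29 -1 0.2 -1;0 0 0 -0.29 -1 0.2 -1"}}

```text
time: 2.02
eef_pos: [0.4605, 0.1342, 0.2048]
tcp_rot: [-0.019, 1.0, 0.0, 0.0]
contact_force: [-0.7, 0.4, 0.3]
opening: -0.0
finger_force: 0.0
```

Emit:
{"op": "send_rows", "data": {"moves": "0 0 0 0 -0.25 0 -1;0 0 0 0 -0.5 0 -1;0 0 0 0 -0.75 0 -1;0 0 0 0 -1 0 -1;0 0 0 0 -1 0 -1;0 0 0 0 -1 0 -1;0 0 0 0 -1 0 -1"}}

```text
time: 2.9
eef_pos: [0.4679, -0.0625, 0.2052]
tcp_rot: [-0.022, 1.0, 0.0, 0.0]
contact_force: [-0.8, 0.3, 0.6]
opening: -0.007
finger_force: 0.0
```

```bash
python3 -c "
from h import *
s=ctrl.get_state(); print(s['eef_pos'],s['contact_force']); go([.462,-.073,.094]);go([.449,.018,.094]);snap('wrist','w1')"
```

```text
[ 0.46789286 -0.0625153   0.20518735] [-0.83424812  0.30822973  0.61292367]
shift [ 0.032 -0.051  0.556]
shift [0.077 0.406 0.556]
```

View pics/w1.png

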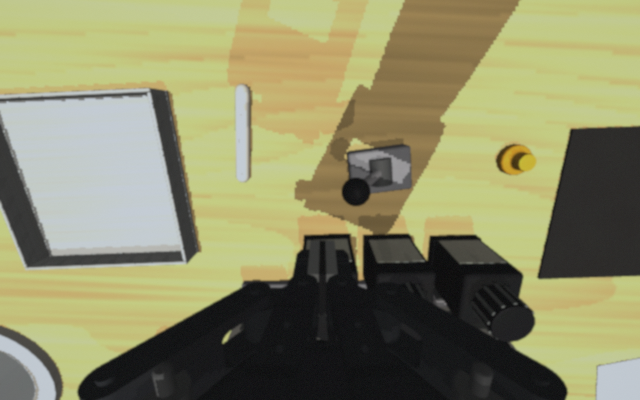

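```bash
python3 -c "
from h import *
print(ray('w1',356,191,.092),ray('w1',512,314,.13),ray('w1',515,159,.03))"
```

```text
[ 0.4552 -0.0328  0.092 ] [0.5504 0.1075 0.13  ] [0.4281 0.1461 0.03  ]
```

Emit:
{"op": "send_rows", "data": {"moves": "0 0 0 0.03 -0.07 0.2 -1;0 0 0 0.03 -0.07 0.4 -1;0 0 0 0.03 -0.07 0.55 -1;0 0 0 0.03 -0.07 0.55 -1;0 0 0 0.04 0 0.54 -1;0 0 0 0.05 0.08 0.53 -1;0 0 0 0.06 0.16 0.53 -1;0 0 0 0.07 0.24 0.53 -1;0 0 0 0.08 0.3 0.53 -1;0 0 0 0.08 0.35 0.54 -1;0 0 0 0.08 0.37 0.55 -1;0 0 0 0.08 0.37 0.55 -1"}}

```text
time: 4.45
eef_pos: [0.4484, 0.0094, 0.0947]
tcp_rot: [-0.021, 1.0, 0.0, -0.0]
contact_force: [0.4, -0.4, -0.2]
opening: 0.001
finger_force: 0.0
```

Emit:
{"op": "send_rows", "data": {"moves": "0 0 0 0 0.02 0 -1;0 0 0 0 0.03 0 -1;0 0 0 0 0.03 0 -1"}}

```text
time: 4.82
eef_pos: [0.4484, 0.0147, 0.0951]
tcp_rot: [-0.021, 1.0, -0.0, -0.0]
contact_force: [-1.3, -3.0, -1.0]
opening: -0.001
finger_force: 1.2
```

```bash
python3 -c "
from h import *
import cv2
c=snap('top','t1')
i=c['image'][150:300,240:400,::-1]; i=cv2.convertScaleAbs(i,alpha=1.8)
cv2.imwrite('pics/t1c.png',cv2.resize(i,None,fx=3.6,fy=3.6,interpolation=cv2.INTER_CUBIC))
s=ctrl.get_state(); print(s['eef_pos'],s['contact_force'])
"
```

```text
[0.44837794 0.01469213 0.09511821] [-0.81725891 -2.01495768 -1.2668494 ]
```

View pics/t1c.png

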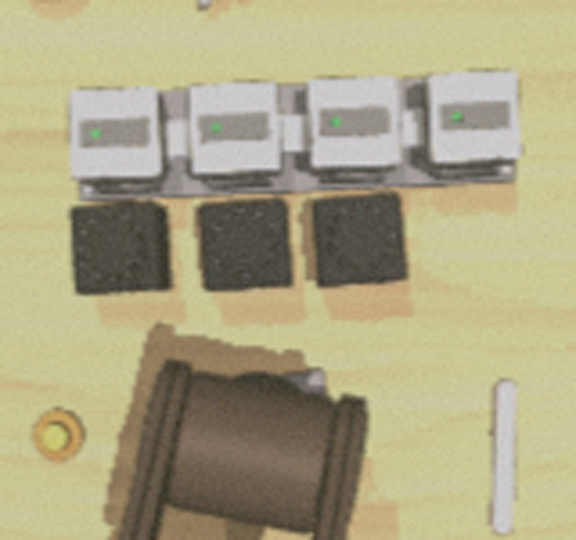

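Emit:
{"op": "send_rows", "data": {"moves": "0 0 0 -0.01 0.015 0 -1;0 0 0 -0.01 0.03 0 -1;0 0 0 -0.01 0.03 0 -1"}}

```text
time: 5.25
eef_pos: [0.4489, 0.0161, 0.0951]
tcp_rot: [-0.024, 1.0, -0.007, -0.003]
contact_force: [-6.7, -22.0, 1.3]
opening: 0.001
finger_force: 11.0
```

Emit:
{"op": "send_rows", "data": {"moves": "0 0 0 0 -0.1 0 -1;0 0 0 0 -0.15 0 -1;0 0 0 0 -0.15 -0.2 -1;0 0 0 0 -0.15 -0.5 -1;0 0 0 -0.1 0 -0.75 -0.2;0 0 0 -0.3 0.25 -0.75 0.4;0 0 0 -0.3 0.4 -0.75 0.4;0 0 0 -0.3 0.4 -0.75 0.4;0 0 0 -0.3 0.4 -0.75 0.4", "newtons": 40}}

```text
time: 6.38
eef_pos: [0.5066, 0.1033, 0.245]
tcp_rot: [-0.021, 1.0, 0.0, -0.0]
contact_force: [-0.2, -0.4, 0.5]
opening: 0.704
finger_force: 0.0
```

```bash
python3 -c "
from h import *
snap('wrist','w2')
s=ctrl.get_state(); print(s['eef_pos'],s['contact_force'],s['opening'])
"
```

```text
[0.50663112 0.10292132 0.24506247] [0.60400602 0.56331998 0.5968504 ] 0.6979245225536099
```

View pics/w2.png

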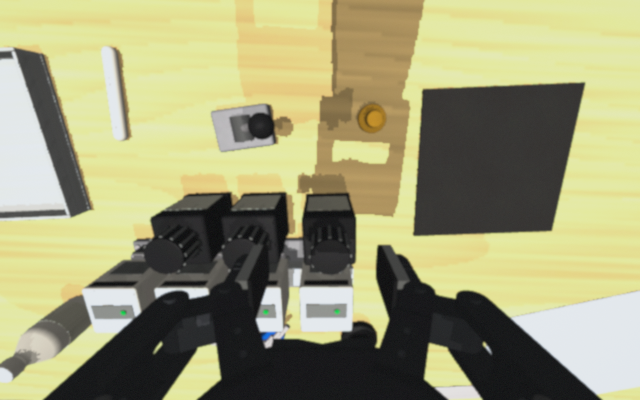

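```bash
python3 -c "
from h import *
print('ball',ray('w2',261,125,.092))
for p in [(330,256),(245,252),(173,250)]: print(ray('w2',*p,.13))
for u,v in [(304,194),(350,194),(230,194),(286,194),(171,196),(231,193)]: print(ray('w2',u,v,.095))
go([.560,.111,.114])
"
```

```text
ball [0.442  0.0409 0.092 ]
[0.5609 0.1131 0.13  ]
[0.56   0.0305 0.13  ]
[ 0.5607 -0.039   0.13  ]
[0.5092 0.0844 0.095 ]
[0.5072 0.1321 0.095 ]
[0.5123 0.0077 0.095 ]
[0.5099 0.0658 0.095 ]
[ 0.5171 -0.0537  0.095 ]
[0.5112 0.0088 0.095 ]
shift [-0.268  0.029  0.655]
```

Emit:
{"op": "send_rows", "data": {"moves": "0 0 0 -0.15 0.04 0.1 0.4;0 0 0 -0.275 0.04 0.25 0.4;0 0 0 -0.275 0.04 0.45 0.4;0 0 0 -0.275 0.04 0.6 0.4;0 0 0 -0.275 0.04 0.655 0.4;0 0 0 -0.275 0.04 0.655 0.4;0 0 0 -0.275 0.04 0.655 -1;0 0 0 -0.275 0.04 0.655 -1;0 0 0 -0.275 0.04 0.655 -1;0 0 0 -0.275 0.04 0.655 -1;0 0 0 -0.275 0.04 0.655 -1"}}

```text
time: 7.8
eef_pos: [0.5629, 0.1135, 0.1164]
tcp_rot: [-0.021, 1.0, -0.0, 0.002]
contact_force: [-0.8, -1.8, 6.3]
opening: 0.452
finger_force: 41.5
```

Emit:
{"op": "send_rows", "data": {"moves": "0 0 0 0 0 -0.03 -1;0 0 0 0 0 -0.1 -1;0 0 0 0 0 -0.25 -1;0 0 0 0 0 -0.25 -1"}}

```text
time: 8.3
eef_pos: [0.5633, 0.114, 0.167]
tcp_rot: [-0.021, 1.0, 0.0, 0.003]
contact_force: [0.2, -0.0, -3.8]
opening: 0.454
finger_force: 41.2
```

```bash
python3 -c "
from h import *
s=ctrl.get_state(); print(s['eef_pos'],s['contact_force'],s['opening']); go([.53,.385,.12])
"
```

```text
[0.56334167 0.11397419 0.16702805] [ 0.18332405 -0.00618841 -3.79097456] 0.45437992545537
shift [0.112 1.361 0.235]
```

Emit:
{"op": "send_rows", "data": {"moves": "0 0 0 0 0.08 0 -1;0 0 0 0 0.2 0 -1;0 0 0 0 0.34 0 -1;0 0 0 0 0.48 0 -1;0 0 0 0.03 0.62 0 -1;0 0 0 0.06 0.76 0 -1;0 0 0 0.09 0.9 0 -1;0 0 0 0.11 1 0 -1;0 0 0 0.11 1 0 -1"}}

```text
time: 9.43
eef_pos: [0.53, 0.3142, 0.1629]
tcp_rot: [-0.022, 1.0, -0.0, -0.001]
contact_force: [-0.2, -0.0, -5.6]
opening: 0.457
finger_force: 42.9
```

Emit:
{"op": "send_rows", "data": {"moves": "0 0 0 0 0.1 0 -1;0 0 0 0 0.22 0 -1;0 0 0 0 0.32 0 -1;0 0 0 0 0.36 0 -1;0 0 0 0 0.36 0 -1;0 0 0 0 0.36 0.05 -1;0 0 0 0 0.36 0.15 -1;0 0 0 0 0.36 0.2 -1;0 0 0 0 0.36 0.2 -1"}}

```text
time: 10.55
eef_pos: [0.5277, 0.384, 0.1226]
tcp_rot: [-0.02, 1.0, -0.001, -0.001]
contact_force: [1.2, 0.4, -4.6]
opening: 0.455
finger_force: 42.9
```

```bash
python3 -c "
from h import *
s=ctrl.get_state(); print(s['eef_pos'],s['contact_force'],s['opening']); go([.53,.385,.1195])
"
```

```text
[0.52773961 0.38395162 0.12263486] [ 1.20270835  0.44972657 -4.62516864] 0.4548237889495597
shift [-0.012  0.005  0.016]
```

Emit:
{"op": "send_rows", "data": {"moves": "0 0 0 0 0 0.008 -1;0 0 0 0 0 0.015 -1;0 0 0 0 0 0.02 -1;0 0 0 0 0 0.02 -1"}}

```text
time: 11.05
eef_pos: [0.5284, 0.3847, 0.1206]
tcp_rot: [-0.021, 1.0, 0.0, 0.0]
contact_force: [-0.1, 0.3, -3.7]
opening: 0.453
finger_force: 43.1
```

Emit:
{"op": "send_rows", "data": {"moves": "0 0 0 0 0 0.01 -1;0 0 0 0 0 0.015 -1;0 0 0 0 0 0.015 -1;0 0 0 0 0 0.015 0.4;0 0 0 0 0 0.015 0.4;0 0 0 0 0 -0.1 0.4;0 0 0 0 0 -0.35 0.4;0 0 0 0.1 -0.25 -0.6 0.4;0 0 0 0.1 -0.5 -0.6 0.4;0 0 0 0.1 -0.75 -0.6 0.4;0 0 0 0.1 -1 -0.6 0.4;0 0 0 0.1 -1 -0.6 0.4"}}

```text
time: 12.55
eef_pos: [0.517, 0.1813, 0.2405]
tcp_rot: [-0.018, 1.0, -0.0, 0.001]
contact_force: [-0.0, 0.4, -0.4]
opening: 0.703
finger_force: 0.0
```

Emit:
{"op": "send_rows", "data": {"moves": "0 0 0 0 -0.25 0 0.4;0 0 0 0 -0.5 0 0.4;0 0 0 0 -0.75 0 0.4;0 0 0 0 -0.75 0 0.4;0 0 0 0 -0.75 0 0.4"}}

```text
time: 13.18
eef_pos: [0.5229, 0.0348, 0.2402]
tcp_rot: [-0.021, 1.0, 0.0, 0.0]
contact_force: [0.2, -0.4, 0.2]
opening: 0.7
finger_force: 0.0
```

```bash
python3 -c "
from h import *
snap('wrist','w3');c=snap('top','t3')
s=ctrl.get_state(); print(s['eef_pos'],s['contact_force'],s['opening'])
a=cv2.imread('pics/w3.png');b=cv2.convertScaleAbs(cv2.imread('pics/t3.png')[150:310,130:500],alpha=1.8); b=cv2.resize(b,(640,277))
cv2.imwrite('pics/w3b.png',np.vstack([a[:320],b]))
"
```

```text
[0.52273867 0.03540804 0.2401694 ] [ 0.20431638 -0.71337615 -0.03152533] 0.7013230555750115
```

View pics/w3b.png

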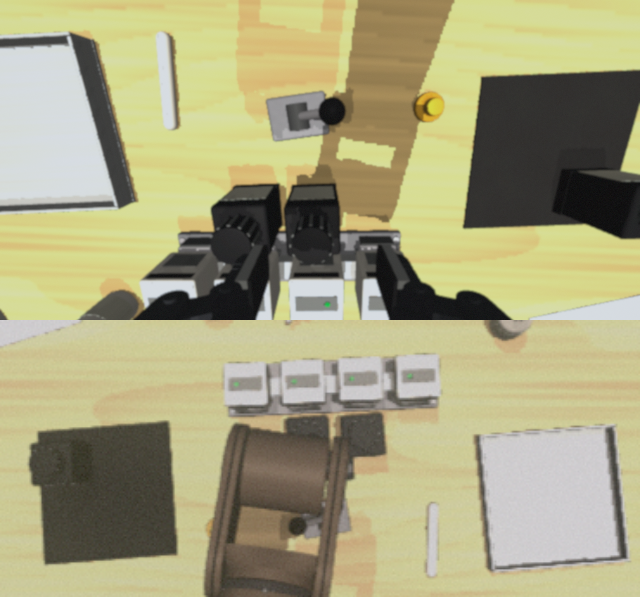

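```bash
python3 -c "
from h import *
print(ray('t3',130+(31+70)/2/1.73,150+(445-320+485-320)/2/1.73,.13),ray('t3',130+43/1.73,150+(463-320)/1.73,.004))
print('b',ray('w3',314,238,.13),'c',ray('w3',236,238,.13),'ball',ray('w3',331,110,.092))
go([.563,.030,.115])
"
```

```text
[0.5255 0.3743 0.13  ] [0.5274 0.4276 0.004 ]
b [0.5565 0.0286 0.13  ] c [ 0.5595 -0.0443  0.13  ] ball [0.4418 0.0398 0.092 ]
shift [-0.2   -0.036  0.626]
```

Emit:
{"op": "send_rows", "data": {"moves": "0 0 0 -0.2 -0.035 0.1 0.4;0 0 0 -0.2 -0.035 0.25 0.4;0 0 0 -0.2 -0.035 0.45 0.4;0 0 0 -0.2 -0.035 0.58 0.4;0 0 0 -0.2 -0.035 0.625 0.4;0 0 0 -0.2 -0.035 0.625 0.4;0 0 0 -0.2 -0.035 0.625 -1;0 0 0 -0.2 -0.035 0.625 -1;0 0 0 -0.2 -0.035 0.625 -1;0 0 0 -0.2 -0.035 0.625 -1;0 0 0 -0.2 -0.035 0.625 -1"}}

```text
time: 14.65
eef_pos: [0.5643, 0.0283, 0.1171]
tcp_rot: [-0.02, 1.0, -0.0, 0.002]
contact_force: [-0.4, -2.3, 5.0]
opening: 0.456
finger_force: 41.1
```

Emit:
{"op": "send_rows", "data": {"moves": "0 0 0 0 0 -0.03 -1;0 0 0 0 0 -0.1 -1;0 0 0 0 0 -0.25 -1;0 0 0 0 0.06 -0.25 -1;0 0 0 0 0.16 -0.25 -1;0 0 0 0.02 0.3 -0.25 -1;0 0 0 0.04 0.44 -0.25 -1;0 0 0 0.06 0.58 -0.25 -1;0 0 0 0.08 0.72 -0.25 -1;0 0 0 0.1 0.86 -0.25 -1;0 0 0 0.12 0.98 -0.25 -1;0 0 0 0.12 0.98 -0.25 -1"}}

```text
time: 16.15
eef_pos: [0.5286, 0.226, 0.163]
tcp_rot: [-0.022, 1.0, 0.0, -0.002]
contact_force: [0.6, -0.7, -5.4]
opening: 0.456
finger_force: 41.4
```

```bash
python3 -c "
from h import *
s=ctrl.get_state(); print(s['eef_pos'],s['contact_force'],s['opening']); go([.531,.285,.1195])
"
```

```text
[0.52861049 0.22604208 0.16304619] [ 0.60669947 -0.73480976 -5.36201684] 0.45594156512949613
shift [-0.026  0.294  0.218]
```

Emit:
{"op": "send_rows", "data": {"moves": "0 0 0 0 0.12 0 -1;0 0 0 0 0.24 0 -1;0 0 0 0 0.28 0 -1;0 0 0 0 0.28 0 -1;0 0 0 0 0.28 0.08 -1;0 0 0 0 0.28 0.17 -1;0 0 0 0 0.28 0.21 -1;0 0 0 0 0.28 0.22 -1;0 0 0 0 0.28 0.225 -1;0 0 0 0 0.28 0.225 -1"}}

```text
time: 17.4
eef_pos: [0.5292, 0.2792, 0.1213]
tcp_rot: [-0.021, 1.0, -0.0, 0.001]
contact_force: [-1.9, -3.7, 3.6]
opening: 0.452
finger_force: 42.7
```

Emit:
{"op": "send_rows", "data": {"moves": "0 0 0 0 0 0.003 0.4;0 0 0 0 0 0.003 0.4;0 0 0 0 0 0.003 0.4;0 0 0 0 0 -0.1 0.4;0 0 0 0 0 -0.35 0.4;0 0 0 0.05 -0.25 -0.6 0.4;0 0 0 0.05 -0.5 -0.6 0.4;0 0 0 0.05 -0.75 -0.6 0.4;0 0 0 0.05 -1 -0.6 0.4;0 0 0 0.05 -1 -0.6 0.4"}}

```text
time: 18.65
eef_pos: [0.5275, 0.0766, 0.2422]
tcp_rot: [-0.018, 1.0, -0.0, 0.001]
contact_force: [0.8, 0.4, -0.9]
opening: 0.701
finger_force: 0.0
```

Emit:
{"op": "send_rows", "data": {"moves": "0 0 0 0 -0.25 0 0.4;0 0 0 0 -0.5 0 0.4;0 0 0 0 -0.6 0 0.4;0 0 0 0 -0.6 0 0.4;0 0 0 0 -0.6 0 0.4"}}

```text
time: 19.27
eef_pos: [0.5318, -0.0392, 0.2404]
tcp_rot: [-0.021, 1.0, 0.001, 0.0]
contact_force: [-0.7, 0.2, -0.3]
opening: 0.698
finger_force: 0.0
```

```bash
python3 -c "
from h import *
snap('wrist','w4');c=snap('top','t4')
s=ctrl.get_state(); print(s['eef_pos'],s['contact_force'],s['opening'])
go([.563,-.047,.116])
a=cv2.imread('pics/w4.png');b=cv2.convertScaleAbs(cv2.imread('pics/t4.png')[150:310,130:500],alpha=1.8); b=cv2.resize(b,(640,277))
cv2.imwrite('pics/w4b.png',np.vstack([a[:320],b]))
"
```

```text
[ 0.53175638 -0.03914591  0.2402395 ] [-0.41846801 -0.74356652 -0.10117127] 0.6987912120862948
shift [-0.154 -0.046  0.621]
```

View pics/w4b.png

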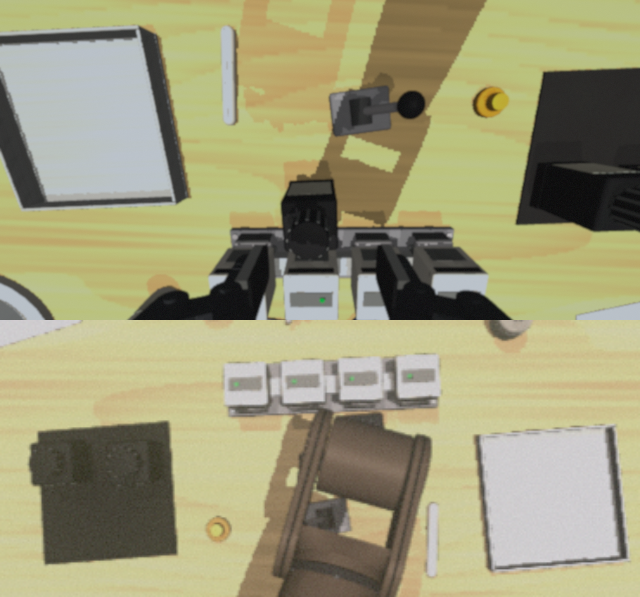

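Emit:
{"op": "send_rows", "data": {"moves": "0 0 0 -0.16 -0.055 0.1 0.4;0 0 0 -0.16 -0.055 0.25 0.4;0 0 0 -0.16 -0.055 0.45 0.4;0 0 0 -0.16 -0.055 0.58 0.4;0 0 0 -0.16 -0.055 0.62 0.4;0 0 0 -0.16 -0.055 0.62 0.4;0 0 0 -0.16 -0.055 0.62 -1;0 0 0 -0.16 -0.055 0.62 -1;0 0 0 -0.16 -0.055 0.62 -1;0 0 0 -0.16 -0.055 0.62 -1;0 0 0 -0.16 -0.055 0.62 -1"}}

```text
time: 20.75
eef_pos: [0.5654, -0.0508, 0.1181]
tcp_rot: [-0.02, 1.0, -0.0, 0.002]
contact_force: [-0.3, -1.6, 6.3]
opening: 0.454
finger_force: 41.5
```

Emit:
{"op": "send_rows", "data": {"moves": "0 0 0 0 0 -0.03 -1;0 0 0 0 0 -0.1 -1;0 0 0 0 0 -0.25 -1;0 0 0 0 0.06 -0.28 -1;0 0 0 0 0.16 -0.28 -1;0 0 0 0.02 0.3 -0.28 -1;0 0 0 0.04 0.44 -0.28 -1;0 0 0 0.06 0.58 -0.28 -1;0 0 0 0.08 0.72 -0.28 -1;0 0 0 0.09 0.86 -0.28 -1;0 0 0 0.09 0.98 -0.28 -1;0 0 0 0.09 0.98 -0.28 -1"}}

```text
time: 22.25
eef_pos: [0.5362, 0.1474, 0.1703]
tcp_rot: [-0.022, 1.0, 0.0, -0.002]
contact_force: [1.0, -0.4, -5.0]
opening: 0.457
finger_force: 41.6
```

```bash
python3 -c "
from h import *
s=ctrl.get_state(); print(s['eef_pos'],s['contact_force'],s['opening']); go([.435,.325,.121]);go([.47,.2,.17])
"
```

```text
[0.53616853 0.14740082 0.17025938] [ 0.97992951 -0.38825603 -4.99869509] 0.4568051965609261
shift [0.465 0.909 0.249]
shift [0.319 0.277 0.003]
```

Emit:
{"op": "send_rows", "data": {"moves": "0 0 0 0.08 0.06 0 -1;0 0 0 0.2 0.14 0 -1;0 0 0 0.32 0.24 0 -1;0 0 0 0.4 0.36 0 -1;0 0 0 0.44 0.5 0 -1;0 0 0 0.46 0.64 0 -1;0 0 0 0.46 0.78 0 -1;0 0 0 0.46 0.88 0 -1;0 0 0 0.46 0.9 0 -1;0 0 0 0.46 0.9 0.1 -1;0 0 0 0.46 0.9 0.2 -1;0 0 0 0.46 0.9 0.23 -1"}}

```text
time: 23.75
eef_pos: [0.4376, 0.3196, 0.1244]
tcp_rot: [-0.02, 1.0, -0.001, -0.002]
contact_force: [0.2, -0.6, -4.4]
opening: 0.457
finger_force: 41.8
```

Emit:
{"op": "send_rows", "data": {"moves": "0 0 0 0 0 0.007 -1;0 0 0 0 0 0.014 -1;0 0 0 0 0 0.014 -1"}}

```text
time: 24.12
eef_pos: [0.4393, 0.321, 0.1242]
tcp_rot: [-0.02, 1.0, 0.0, 0.001]
contact_force: [-0.6, -0.6, -5.2]
opening: 0.454
finger_force: 41.8
```

Emit:
{"op": "send_rows", "data": {"moves": "0 0 0 0 0 0.007 -1;0 0 0 0 0 0.013 -1;0 0 0 0 0 0.013 -1"}}

```text
time: 24.5
eef_pos: [0.4395, 0.3211, 0.1222]
tcp_rot: [-0.021, 1.0, 0.0, 0.001]
contact_force: [-2.2, -1.2, 3.7]
opening: 0.457
finger_force: 42.5
```

Emit:
{"op": "send_rows", "data": {"moves": "0 0 0 0 0 0.003 0.4;0 0 0 0 0 0.003 0.4;0 0 0 0 0 0.003 0.4;0 0 0 0 0 -0.1 0.4;0 0 0 0 0 -0.35 0.4;0 0 0 0 -0.25 -0.6 0.6;0 0 0.029 -0.1 -0.5 -0.6 1;0 0 0.058 -0.2 -0.75 -0.6 1;0 0 0.087 -0.3 -1 -0.6 1;0 0 0.116 -0.4 -1 -0.6 1;0 0 0.145 -0.5 -1 -0.6 1;0 0 0.174 -0.5 -1 -0.6 1"}}

```text
time: 26.0
eef_pos: [0.5482, 0.1247, 0.2407]
tcp_rot: [0.505, 0.863, 0.0, 0.0]
contact_force: [-0.6, 0.1, -0.1]
opening: 1.003
finger_force: 0.0
```

Emit:
{"op": "send_rows", "data": {"moves": "0 0 0.026 0 0 0 1;0 0 0.052 0 0 0 1;0 0 0.076 0 0 0 1;0 0 0.076 0 0 0 1;0 0 0.076 0 0 0 1"}}

```text
time: 26.62
eef_pos: [0.547, 0.1251, 0.2408]
tcp_rot: [0.692, 0.722, 0.0, -0.0]
contact_force: [-0.0, 0.4, -0.1]
opening: 1.0
finger_force: 0.0
```

```bash
python3 -c "
from h import *
c=snap('top','t5')
s=ctrl.get_state(); print(s['eef_pos'],s['contact_force'],s['opening'],s['qpos'],R.from_quat(s['tcp_rot']).as_matrix()[:2])
go([.6503,-.1255,.24])
snap('wrist','w5')
b=cv2.convertScaleAbs(cv2.imread('pics/t5.png')[110:310,130:500],alpha=1.8); b=cv2.resize(b,(740,400))
cv2.imwrite('pics/t5b.png',b)
"
```

```text
[0.54699601 0.12517282 0.24080202] [0.63856643 0.40589288 0.36019402] 0.9953468087031397 [4.40574398e-02 3.99908091e-02 1.86424877e+00 2.69465508e-04
 1.23717410e+00 1.18628609e-03] [[-4.27699063e-02  9.99084935e-01  1.67599500e-04]
 [ 9.99084916e-01  4.27698615e-02  2.62243909e-04]]
shift [-1.274  0.462  0.004]
```

View pics/t5b.png

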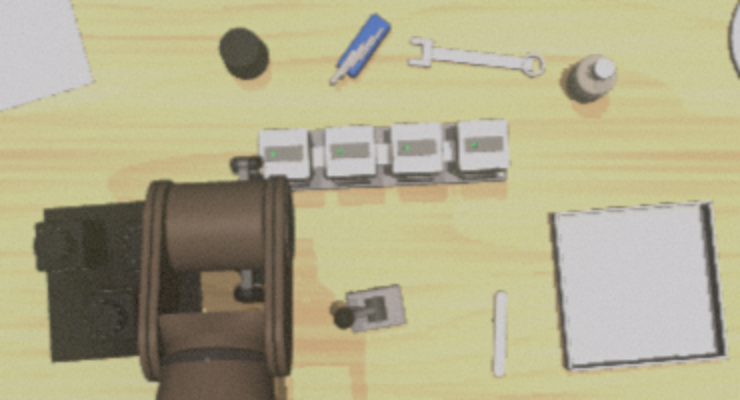

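Emit:
{"op": "send_rows", "data": {"moves": "0 0 0 -0.25 0.1 0 1;0 0 0 -0.5 0.2 0 1;0 0 0 -0.75 0.3 0 1;0 0 0 -1 0.46 0 1;0 0 0 -1 0.46 0 1"}}

```text
time: 27.35
eef_pos: [0.6484, -0.0746, 0.2401]
tcp_rot: [0.694, 0.72, -0.0, 0.0]
contact_force: [-0.4, 0.6, 0.4]
opening: 1.0
finger_force: 0.0
```

Emit:
{"op": "send_rows", "data": {"moves": "0 0 0 -0.15 0 0 1;0 0 0 -0.274 0 0 1;0 0 0 -0.274 0 0 1;0 0 0 -0.274 0 0 1"}}

```text
time: 27.85
eef_pos: [0.6492, -0.125, 0.2408]
tcp_rot: [0.692, 0.722, 0.0, -0.0]
contact_force: [0.6, 0.4, -0.2]
opening: 1.003
finger_force: 0.0
```

```bash
python3 -c "
from h import *
s=ctrl.get_state(); print(s['eef_pos'],s['opening'],R.from_quat(s['tcp_rot']).as_matrix()[:2])
go([.6503,-.1255,.082])
snap('wrist','w6'); snap('top','t6')
"
```

```text
[ 0.64919487 -0.12498873  0.24084227] 1.0029838535807978 [[-4.13220634e-02  9.99145876e-01  7.20997464e-05]
 [ 9.99145505e-01  4.13219854e-02  8.68096407e-04]]
shift [-0.003  0.005  0.794]
```

View pics/w6.png

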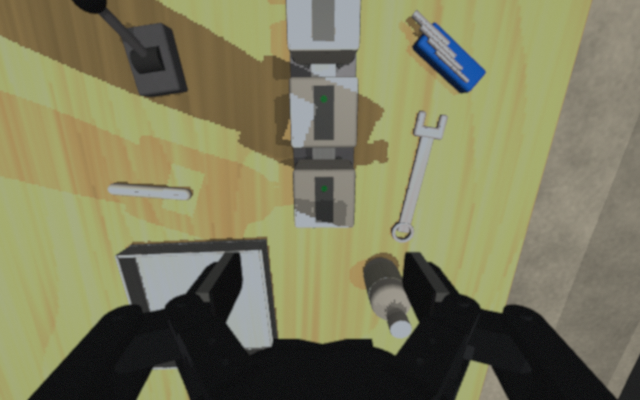

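```bash
python3 -c "
from h import *
for p in [(324,197),(295,228),(355,226),(297,170),(354,170),(322,112),(323,25)]: print(p,ray('w6',*p,.113))
print('glue',ray('w6',382,275,.06))
"
```

```text
(324, 197) [ 0.6513 -0.1233  0.113 ]
(295, 228) [ 0.6239 -0.1565  0.113 ]
(355, 226) [ 0.6832 -0.1519  0.113 ]
(297, 170) [ 0.625  -0.0982  0.113 ]
(354, 170) [ 0.678 -0.096  0.113]
(322, 112) [ 0.6461 -0.046   0.113 ]
(323, 25) [0.6442 0.0203 0.113 ]
glue [ 0.7304 -0.2389  0.06  ]
```

Emit:
{"op": "send_rows", "data": {"moves": "0 0 0 0 0.01 0.2 1;0 0 0 0 0.01 0.4 1;0 0 0 0 0.01 0.6 1;0 0 0 0 0.01 0.73 1;0 0 0 0 0.01 0.78 1;0 0 0 0 0.01 0.78 1;0 0 0 0 0.01 0.78 -1;0 0 0 0 0.01 0.78 -1;0 0 0 0 0.01 0.78 -1;0 0 0 0 0.01 0.78 -1;0 0 0 0 0.01 0.78 -1", "newtons": 70}}

```text
time: 29.32
eef_pos: [0.652, -0.1259, 0.0871]
tcp_rot: [0.692, 0.722, 0.0, 0.001]
contact_force: [-2.5, -0.3, 5.9]
opening: 0.694
finger_force: 76.9
```

Emit:
{"op": "send_rows", "data": {"moves": "0 0 0 0 0 -0.015 -1;0 0 0 0 0 -0.03 -1;0 0 0 0 0 -0.045 -1;0 0 0 0 0 -0.06 -1;0 0 0 0 0 -0.08 -1;0 0 0 0 0 -0.1 -1;0 0 0 0 0 -0.15 -1;0 0 0 0 0 -0.25 -1;0 0 0 0 0 -0.25 -1"}}

```text
time: 30.45
eef_pos: [0.6532, -0.1263, 0.1385]
tcp_rot: [0.692, 0.721, 0.001, 0.003]
contact_force: [-0.1, -0.7, -1.5]
opening: 0.692
finger_force: 78.0
```

```bash
python3 -c "
from h import *
s=ctrl.get_state(); print(s['eef_pos'],s['opening'],s['contact_force'],s['finger_force'])
for p in [(.525,-.375),(.525,-.285),(.435,-.365),(.435,-.275)]: go([*p,.135])
"
```

```text
[ 0.65320054 -0.12625697  0.13853364] 0.6916577918689963 [-0.14946643 -0.67840053 -1.4618123 ] 78.00769686698914
shift [-1.216 -0.692  0.016]
shift [-0.767 -0.673  0.015]
shift [-1.148 -1.139  0.013]
shift [-0.698 -1.121  0.013]
```

Emit:
{"op": "send_rows", "data": {"moves": "0 0 0 -0.06 -0.06 0 -1;0 0 0 -0.16 -0.16 0 -1;0 0 0 -0.28 -0.28 0 -1;0 0 0 -0.4 -0.4 0 -1;0 0 0 -0.52 -0.52 0 -1;0 0 0 -0.64 -0.64 0 -1;0 0 0 -0.76 -0.76 0 -1;0 0 0 -0.88 -0.88 0 -1;0 0 0 -1 -1 0 -1;0 0 0 -1 -1 0 -1"}}

```text
time: 31.7
eef_pos: [0.4572, -0.3351, 0.134]
tcp_rot: [0.694, 0.72, -0.0, -0.001]
contact_force: [0.7, -0.0, -2.6]
opening: 0.698
finger_force: 77.9
```

Emit:
{"op": "send_rows", "data": {"moves": "0 0 0 -0.1 -0.08 0 -1;0 0 0 -0.16 -0.13 0 -1;0 0 0 -0.16 -0.13 0.06 -1;0 0 0 -0.16 -0.13 0.16 -1;0 0 0 -0.16 -0.13 0.26 -1;0 0 0 -0.16 -0.13 0.31 -1;0 0 0 -0.16 -0.13 0.32 -1;0 0 0 -0.16 -0.13 0.33 -1;0 0 0 -0.16 -0.13 0.33 -1"}}

```text
time: 32.83
eef_pos: [0.4354, -0.367, 0.0693]
tcp_rot: [0.692, 0.721, 0.0, 0.001]
contact_force: [-0.2, -1.3, -1.5]
opening: 0.693
finger_force: 77.9
```

Emit:
{"op": "send_rows", "data": {"moves": "0 0 0 0 0 0.006 -1;0 0 0 0 0 0.011 -1;0 0 0 0 0 0.011 -1;0 0 0 0 0 0.011 0.6;0 0 0 0 0 0.011 0.6;0 0 0 0 0 0.011 0.6;0 0 0 0 0 -0.1 0.6;0 0 0 0 0 -0.3 0.6;0 0 0 0 0 -0.55 0.6;0 0 0 0.25 0.25 -0.8 1;0 0 0 0.5 0.5 -0.8 1;0 0 0 0.75 0.75 -0.8 1"}}

```text
time: 34.33
eef_pos: [0.5553, -0.2371, 0.2289]
tcp_rot: [0.693, 0.721, 0.0, 0.002]
contact_force: [1.5, -0.7, 0.1]
opening: 1.001
finger_force: 0.0
```

```bash
python3 -c "
from h import *
s=ctrl.get_state(); print(s['eef_pos'],s['opening'],s['contact_force'],s['finger_force'])
go([.647,-.0455,.085])
"
```

```text
[ 0.55531837 -0.23705025  0.22894014] 1.000854972980237 [ 1.5399166  -0.67756081  0.13284016] 0.0
shift [0.94  0.494 0.719]
```

Emit:
{"op": "send_rows", "data": {"moves": "0 0 0 0.25 0.12 0 1;0 0 0 0.5 0.25 0 1;0 0 0 0.7 0.35 0 1;0 0 0 0.81 0.37 0 1;0 0 0 0.81 0.37 0 1;0 0 0 0.81 0.37 0 1"}}

```text
time: 35.08
eef_pos: [0.6207, -0.074, 0.2271]
tcp_rot: [0.693, 0.721, -0.0, 0.0]
contact_force: [0.4, -0.3, -0.3]
opening: 1.001
finger_force: 0.0
```

```bash
python3 -c "
from h import *
s=ctrl.get_state(); print(s['eef_pos'],s['opening'],s['contact_force'],s['finger_force'])
go([.6475,-.046,.085])
snap('top','t7');snap('wrist','w7')
b=cv2.convertScaleAbs(cv2.imread('pics/t7.png')[110:310,130:500],alpha=1.8); b=cv2.resize(b,(555,300))
a=cv2.resize(cv2.imread('pics/w7.png'),(555,300),cv2.INTER_AREA)
cv2.imwrite('pics/t7b.png',np.vstack([a[:,:555],b]))
"
```

```text
[ 0.62067821 -0.07402075  0.22706068] 1.0007945791173898 [ 0.44695347 -0.3295393  -0.32871436] 0.0
shift [0.135 0.14  0.71 ]
```

View pics/t7b.png

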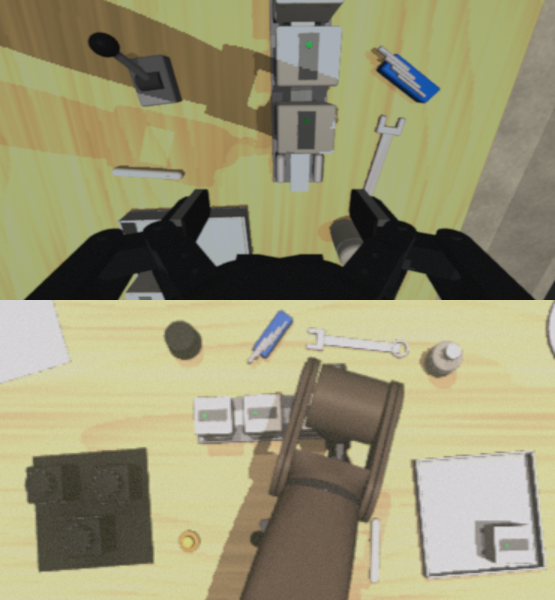

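Emit:
{"op": "send_rows", "data": {"moves": "0 0 0 0.13 0.14 0 1;0 0 0 0.13 0.14 0.15 1;0 0 0 0.13 0.14 0.35 1;0 0 0 0.13 0.14 0.55 1;0 0 0 0.13 0.14 0.67 1;0 0 0 0.13 0.14 0.71 1;0 0 0 0.13 0.14 0.71 1;0 0 0 0.13 0.14 0.71 -1;0 0 0 0.13 0.14 0.71 -1;0 0 0 0.13 0.14 0.71 -1;0 0 0 0.13 0.14 0.71 -1;0 0 0 0.13 0.14 0.71 -1"}}

```text
time: 36.67
eef_pos: [0.6484, -0.0461, 0.0873]
tcp_rot: [0.692, 0.722, -0.0, 0.001]
contact_force: [-3.6, -0.7, 5.8]
opening: 0.69
finger_force: 77.0
```

Emit:
{"op": "send_rows", "data": {"moves": "0 0 0 0 0 -0.015 -1;0 0 0 0 0 -0.03 -1;0 0 0 0 0 -0.045 -1;0 0 0 0 0 -0.06 -1;0 0 0 0 0 -0.08 -1;0 0 0 0 0 -0.1 -1;0 0 0 0 0 -0.15 -1;0 0 0 0 0 -0.25 -1;0 0 0 -0.05 0 -0.3 -1;0 0 0 -0.14 0 -0.3 -1;0 0 0 -0.26 0 -0.3 -1;0 0 0 -0.26 0 -0.3 -1"}}

```text
time: 38.17
eef_pos: [0.6497, -0.1006, 0.1443]
tcp_rot: [0.694, 0.72, -0.0, -0.0]
contact_force: [0.0, 0.7, -2.6]
opening: 0.692
finger_force: 78.1
```

```bash
python3 -c "
from h import *
s=ctrl.get_state(); print(s['eef_pos'],s['opening'],s['contact_force'],s['finger_force'])
go([.535,-.372,.07])
"
```

```text
[ 0.6497095  -0.10056622  0.14428455] 0.6924556445234655 [ 0.04879386  0.71064497 -2.57455509] 78.11826467514038
shift [-1.335 -0.624  0.372]
```

Emit:
{"op": "send_rows", "data": {"moves": "0 0 0 -0.05 -0.08 0 -1;0 0 0 -0.12 -0.18 0 -1;0 0 0 -0.22 -0.3 0 -1;0 0 0 -0.33 -0.42 0 -1;0 0 0 -0.45 -0.52 0 -1;0 0 0 -0.58 -0.6 0 -1;0 0 0 -0.72 -0.62 0 -1;0 0 0 -0.86 -0.62 0 -1;0 0 0 -1 -0.62 0 -1;0 0 0 -1 -0.62 0 -1"}}

```text
time: 39.42
eef_pos: [0.534, -0.3046, 0.1451]
tcp_rot: [0.693, 0.721, 0.0, 0.0]
contact_force: [-0.0, 0.4, -2.0]
opening: 0.694
finger_force: 78.1
```

Emit:
{"op": "send_rows", "data": {"moves": "0 0 0 -0.12 0 0 -1;0 0 0 -0.25 0 0 -1;0 0 0 -0.33 0 0 -1;0 0 0 -0.33 0 0 -1;0 0 0 -0.33 0 0.1 -1;0 0 0 -0.33 0 0.22 -1;0 0 0 -0.33 0 0.31 -1;0 0 0 -0.33 0 0.34 -1;0 0 0 -0.33 0 0.35 -1;0 0 0 -0.33 0 0.35 -1"}}

```text
time: 40.67
eef_pos: [0.5377, -0.3689, 0.0759]
tcp_rot: [0.692, 0.722, 0.0, 0.001]
contact_force: [0.4, 0.0, -2.0]
opening: 0.694
finger_force: 78.1
```

Emit:
{"op": "send_rows", "data": {"moves": "0 0 0 0 0 0.015 -1;0 0 0 0 0 0.028 -1;0 0 0 0 0 0.037 -1;0 0 0 0 0 0.043 -1;0 0 0 0 0 0.043 -1;0 0 0 0 0 0.043 0.6;0 0 0 0 0 0.043 0.6;0 0 0 0 0 0.043 0.6;0 0 0 0 0 -0.1 0.6;0 0 0 0 0 -0.3 0.6;0 0 0 0 0 -0.55 0.6;0 0 0 0 0 -0.8 0.6"}}

```text
time: 42.18
eef_pos: [0.537, -0.3684, 0.2362]
tcp_rot: [0.692, 0.721, 0.0, -0.0]
contact_force: [-0.1, -0.7, 0.0]
opening: 0.799
finger_force: 0.0
```

Emit:
{"op": "send_rows", "data": {"moves": "0 0 0 0.25 0.15 0 1;0 0 0 0.5 0.3 0 1;0 0 0 0.75 0.45 0 1;0 0 0 1 0.6 0 1;0 0 0 1 0.6 0 1;0 0 0 1 0.6 0 1"}}

```text
time: 42.92
eef_pos: [0.6487, -0.1639, 0.2348]
tcp_rot: [0.692, 0.722, -0.0, -0.0]
contact_force: [-0.4, -0.2, 0.7]
opening: 0.999
finger_force: 0.0
```

```bash
python3 -c "
from h import *
s=ctrl.get_state(); print(s['eef_pos'],s['opening'],s['contact_force'],s['finger_force'])
go([.6445,.033,.085])
"
```

```text
[ 0.6487017  -0.16388774  0.2348136 ] 0.9989946386066555 [-0.43993982 -0.23116727  0.66808053] 0.0
shift [0.985 0.02  0.749]
```

Emit:
{"op": "send_rows", "data": {"moves": "0 0 0 0.25 0.02 0 1;0 0 0 0.5 0.02 0 1;0 0 0 0.75 0.02 0 1;0 0 0 0.985 0.02 0 1;0 0 0 0.985 0.02 0 1;0 0 0 0.985 0.02 0 1"}}

```text
time: 43.68
eef_pos: [0.6447, 0.0315, 0.2352]
tcp_rot: [0.693, 0.721, -0.0, 0.0]
contact_force: [-0.8, 0.2, -0.3]
opening: 1.001
finger_force: 0.0
```

```bash
python3 -c "
from h import *
s=ctrl.get_state(); print(s['eef_pos'],s['opening'])
go([.6445,.033,.085])
snap('top','t8');snap('wrist','w8')
b=cv2.convertScaleAbs(cv2.imread('pics/t8.png')[110:310,130:500],alpha=1.8); b=cv2.resize(b,(555,300))
a=cv2.resize(cv2.imread('pics/w8.png'),(480,300))
cv2.imwrite('pics/t8b.png',np.vstack([cv2.copyMakeBorder(a,0,0,0,75,0),b]))
"
```

```text
[0.64474428 0.03151076 0.23519824] 1.0006806000025719
shift [ 0.008 -0.001  0.751]
```

View pics/t8b.png

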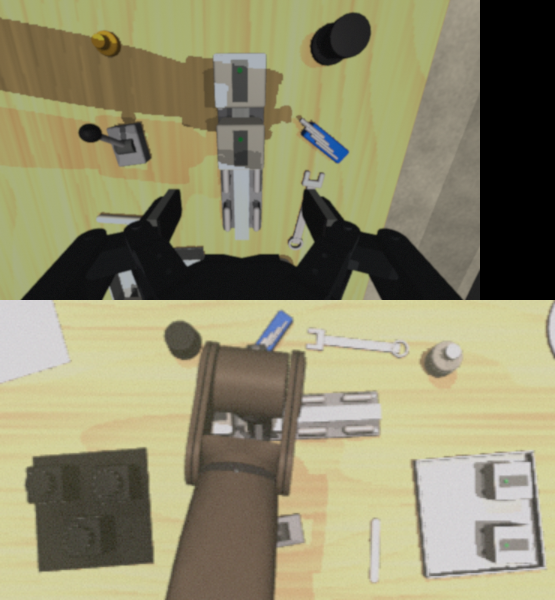

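```bash
python3 -c "
from h import *
print(ray('t5',130+333/2,110+83/2,.01), ray('t5',130+370/2,110+22/2,.02),ray('t5',130+245/2,110+55/2,.05))
"
```

```text
[0.7405 0.059  0.01  ] [0.8192 0.0107 0.02  ] [0.7699 0.169  0.05  ]
```

Emit:
{"op": "send_rows", "data": {"moves": "0 0 0 0.005 0 0.15 1;0 0 0 0.005 0 0.35 1;0 0 0 0.005 0 0.55 1;0 0 0 0.005 0 0.7 1;0 0 0 0.005 0 0.75 1;0 0 0 0.005 0 0.75 1;0 0 0 0.005 0 0.75 -1;0 0 0 0.005 0 0.75 -1;0 0 0 0.005 0 0.75 -1;0 0 0 0.005 0 0.75 -1;0 0 0 0.005 0 0.75 -1"}}

```text
time: 45.15
eef_pos: [0.645, 0.0339, 0.0876]
tcp_rot: [0.692, 0.722, -0.0, 0.0]
contact_force: [-3.6, -1.6, 4.9]
opening: 0.692
finger_force: 76.4
```

Emit:
{"op": "send_rows", "data": {"moves": "0 0 0 0 0 -0.015 -1;0 0 0 0 0 -0.03 -1;0 0 0 0 0 -0.045 -1;0 0 0 0 0 -0.06 -1;0 0 0 0 0 -0.08 -1;0 0 0 0 0 -0.1 -1;0 0 0 0 0 -0.15 -1;0 0 0 0 0 -0.25 -1;0 0 0 -0.1 0 -0.35 -1;0 0 0 -0.22 0 -0.35 -1;0 0 0 -0.34 0 -0.35 -1;0 0 0 -0.34 0 -0.35 -1"}}

```text
time: 46.65
eef_pos: [0.6469, -0.0368, 0.154]
tcp_rot: [0.694, 0.72, -0.001, -0.001]
contact_force: [0.3, -0.1, -2.5]
opening: 0.698
finger_force: 78.5
```

```bash
python3 -c "
from h import *
s=ctrl.get_state(); print(s['eef_pos'],s['opening'],s['contact_force'],s['finger_force'])
go([.435,-.279,.07])
"
```

```text
[ 0.64691109 -0.0367527   0.1540322 ] 0.6978604347195256 [ 0.33927672 -0.07362896 -2.52707034] 78.4674060344696
shift [-1.171 -1.103  0.422]
```

Emit:
{"op": "send_rows", "data": {"moves": "0 0 0 -0.06 -0.06 0 -1;0 0 0 -0.16 -0.16 0 -1;0 0 0 -0.28 -0.28 0 -1;0 0 0 -0.4 -0.4 0 -1;0 0 0 -0.52 -0.52 0 -1;0 0 0 -0.64 -0.64 0 -1;0 0 0 -0.76 -0.76 0 -1;0 0 0 -0.88 -0.88 0 -1;0 0 0 -1 -1 0 -1;0 0 0 -1 -1 0 -1"}}

```text
time: 47.9
eef_pos: [0.454, -0.2427, 0.1546]
tcp_rot: [0.693, 0.721, -0.0, -0.001]
contact_force: [0.6, 0.2, -2.4]
opening: 0.696
finger_force: 78.3
```

Emit:
{"op": "send_rows", "data": {"moves": "0 0 0 -0.1 -0.07 0 -1;0 0 0 -0.17 -0.1 0 -1;0 0 0 -0.17 -0.1 0.1 -1;0 0 0 -0.17 -0.1 0.22 -1;0 0 0 -0.17 -0.1 0.33 -1;0 0 0 -0.17 -0.1 0.38 -1;0 0 0 -0.17 -0.1 0.4 -1;0 0 0 -0.17 -0.1 0.4 -1"}}

```text
time: 48.9
eef_pos: [0.4377, -0.2767, 0.0755]
tcp_rot: [0.692, 0.722, 0.0, 0.0]
contact_force: [-1.2, -0.9, -2.1]
opening: 0.69
finger_force: 78.4
```

Emit:
{"op": "send_rows", "data": {"moves": "0 0 0 0 0 0.015 -1;0 0 0 0 0 0.028 -1;0 0 0 0 0 0.036 -1;0 0 0 0 0 0.042 -1;0 0 0 0 0 0.042 -1;0 0 0 0 0 0.042 0.6;0 0 0 0 0 0.042 0.6;0 0 0 0 0 0.042 0.6;0 0 0 0 0 -0.1 0.6;0 0 0 0 0 -0.3 0.6;0 0 0 0 0 -0.55 0.6;0 0 0 0 0 -0.8 0.6"}}

```text
time: 50.4
eef_pos: [0.4371, -0.2764, 0.2363]
tcp_rot: [0.692, 0.721, 0.0, -0.0]
contact_force: [-0.5, -0.9, 0.3]
opening: 0.803
finger_force: 0.0
```

Emit:
{"op": "send_rows", "data": {"moves": "0 0 0 0.25 0.25 0 1;0 0 0 0.5 0.5 0 1;0 0 0 0.75 0.75 0 1;0 0 0 1 1 0 1;0 0 0 1 1 0 1;0 0 0 1 1 0 1;0 0 0 1 1 0 1"}}

```text
time: 51.28
eef_pos: [0.6284, -0.0689, 0.2347]
tcp_rot: [0.692, 0.721, -0.0, -0.0]
contact_force: [-0.4, -0.1, -0.9]
opening: 0.999
finger_force: 0.0
```

```bash
python3 -c "
from h import *
s=ctrl.get_state(); print(s['eef_pos'],s['opening'],s['contact_force'],s['finger_force'])
go([.6415,.1115,.085])
"
```

```text
[ 0.62844701 -0.06891028  0.23468766] 0.9985812073018216 [-0.41218661 -0.12693483 -0.90797715] 0.0
shift [0.899 0.103 0.748]
```

Emit:
{"op": "send_rows", "data": {"moves": "0 0 0 0.25 0.1 0 1;0 0 0 0.5 0.1 0 1;0 0 0 0.75 0.1 0 1;0 0 0 0.9 0.1 0 1;0 0 0 0.9 0.1 0.1 1;0 0 0 0.9 0.1 0.3 1;0 0 0 0.9 0.1 0.5 1;0 0 0 0.9 0.1 0.68 1;0 0 0 0.9 0.1 0.745 1;0 0 0 0.9 0.1 0.745 1"}}

```text
time: 52.52
eef_pos: [0.6408, 0.1108, 0.085]
tcp_rot: [0.693, 0.721, -0.001, -0.001]
contact_force: [-0.4, 0.0, 0.3]
opening: 1.001
finger_force: 0.0
```

Emit:
{"op": "send_rows", "data": {"moves": "0 0 0 0 0 0 -1;0 0 0 0 0 0 -1;0 0 0 0 0 0 -1;0 0 0 0 0 0 -1;0 0 0 0 0 0 -1"}}

```text
time: 53.15
eef_pos: [0.6416, 0.1119, 0.0887]
tcp_rot: [0.692, 0.722, -0.0, 0.0]
contact_force: [-4.2, -1.5, 5.0]
opening: 0.696
finger_force: 76.1
```

Emit:
{"op": "send_rows", "data": {"moves": "0 0 0 0 0 -0.015 -1;0 0 0 0 0 -0.03 -1;0 0 0 0 0 -0.045 -1;0 0 0 0 0 -0.06 -1;0 0 0 0 0 -0.08 -1;0 0 0 0 0 -0.1 -1;0 0 0 0 0 -0.15 -1;0 0 0 0 0 -0.25 -1;0 0 0 -0.1 0 -0.35 -1;0 0 0 -0.22 0 -0.35 -1;0 0 0 -0.34 0 -0.35 -1;0 0 0 -0.34 0 -0.35 -1"}}

```text
time: 54.65
eef_pos: [0.6438, 0.0411, 0.155]
tcp_rot: [0.694, 0.72, -0.001, -0.001]
contact_force: [-0.3, 0.8, -2.4]
opening: 0.694
finger_force: 78.7
```

```bash
python3 -c "
from h import *
s=ctrl.get_state(); print(s['eef_pos'],s['opening'],s['contact_force'],s['finger_force'])
go([.535,-.277,.07])
"
```

```text
[0.64378522 0.0411296  0.15504062] 0.6939485869111018 [-0.3203224   0.7565142  -2.40757348] 78.70055079460144
shift [-1.569 -0.602  0.426]
```

Emit:
{"op": "send_rows", "data": {"moves": "0 0 0 -0.06 -0.05 0 -1;0 0 0 -0.16 -0.1 0 -1;0 0 0 -0.28 -0.18 0 -1;0 0 0 -0.4 -0.26 0 -1;0 0 0 -0.52 -0.34 0 -1;0 0 0 -0.64 -0.42 0 -1;0 0 0 -0.76 -0.5 0 -1;0 0 0 -0.88 -0.56 0 -1;0 0 0 -1 -0.6 0 -1;0 0 0 -1 -0.6 0 -1"}}

```text
time: 55.9
eef_pos: [0.5315, -0.1623, 0.1562]
tcp_rot: [0.693, 0.721, -0.0, 0.0]
contact_force: [-0.2, 0.1, -2.9]
opening: 0.692
finger_force: 78.6
```

Emit:
{"op": "send_rows", "data": {"moves": "0 0 0 -0.12 0 0 -1;0 0 0 -0.25 0 0 -1;0 0 0 -0.38 0 0 -1;0 0 0 -0.5 0 0 -1;0 0 0 -0.565 0 0 -1;0 0 0 -0.565 0 0 -1;0 0 0 -0.565 0 0.1 -1;0 0 0 -0.565 0 0.22 -1;0 0 0 -0.565 0 0.33 -1;0 0 0 -0.565 0 0.38 -1;0 0 0 -0.565 0 0.4 -1;0 0 0 -0.565 0 0.4 -1"}}

```text
time: 57.4
eef_pos: [0.5375, -0.2734, 0.0763]
tcp_rot: [0.692, 0.722, 0.0, 0.0]
contact_force: [-0.0, 0.1, -2.9]
opening: 0.69
finger_force: 78.7
```

Emit:
{"op": "send_rows", "data": {"moves": "0 0 0 0 0 0.015 -1;0 0 0 0 0 0.028 -1;0 0 0 0 0 0.036 -1;0 0 0 0 0 0.04 -1;0 0 0 0 0 0.04 -1;0 0 0 0 0 0.04 0.6;0 0 0 0 0 0.04 0.6;0 0 0 0 0 0.04 0.6;0 0 0 0 0 -0.1 0.6;0 0 0 0 0 -0.3 0.6;0 0 0 0 0 -0.55 0.6;0 0 0 0 0 -0.9 0.6"}}

```text
time: 58.9
eef_pos: [0.5365, -0.273, 0.2486]
tcp_rot: [0.692, 0.721, -0.0, -0.002]
contact_force: [1.1, 0.1, 0.7]
opening: 0.794
finger_force: 0.0
```

Emit:
{"op": "send_rows", "data": {"moves": "0 0 0 0.25 0.1 -0.1 0.6;0 0 0 0.5 0.2 -0.2 0.6;0 0 0 0.75 0.35 -0.3 0.6;0 0 0 1 0.5 -0.3 0.6;0 0 0 1 0.5 -0.3 0.6;0 0 0 1 0.5 -0.3 0.6;0 0 0 1 0.5 -0.3 0.6;0 0 0 1 0.5 -0.3 0.6"}}

```text
time: 59.9
eef_pos: [0.6286, -0.0708, 0.3086]
tcp_rot: [0.693, 0.721, 0.0, -0.0]
contact_force: [0.7, -0.3, 0.0]
opening: 0.795
finger_force: 0.0
```

```bash
python3 -c "
from h import *
s=ctrl.get_state(); print(s['eef_pos'],s['opening'],s['contact_force'])
snap('top','t9');snap('wrist','w9');snap('scene','s9')
b=cv2.convertScaleAbs(cv2.imread('pics/t9.png')[110:310,130:500],alpha=1.8); b=cv2.resize(b,(555,300))
a=cv2.resize(cv2.imread('pics/s9.png'),(480,300))
cv2.imwrite('pics/t9b.png',np.vstack([cv2.copyMakeBorder(a,0,0,0,75,0),b]))
"
```

```text
[ 0.62859436 -0.07082845  0.30860408] 0.7953901579715633 [ 0.71684682 -0.29770631  0.01572117]
```

View pics/t9b.png

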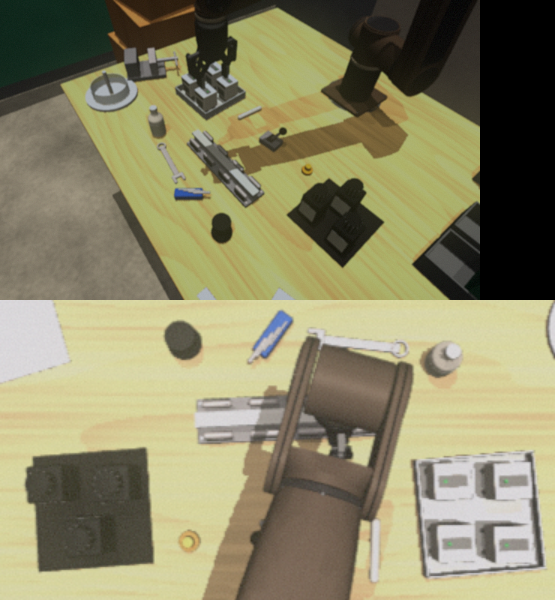

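```bash
python3 -c "
import cv2,numpy as np
s=cv2.imread('pics/s9.png')[215:360,370:520]; t=cv2.imread('pics/t9.png')[200:300,140:240]
f=lambda i:cv2.resize(cv2.convertScaleAbs(255*(i/255.)**.5),(390,390))
cv2.imwrite('pics/z.png',np.hstack([f(s),f(t)]))
"
```

```text
(no output)
```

View pics/z.png

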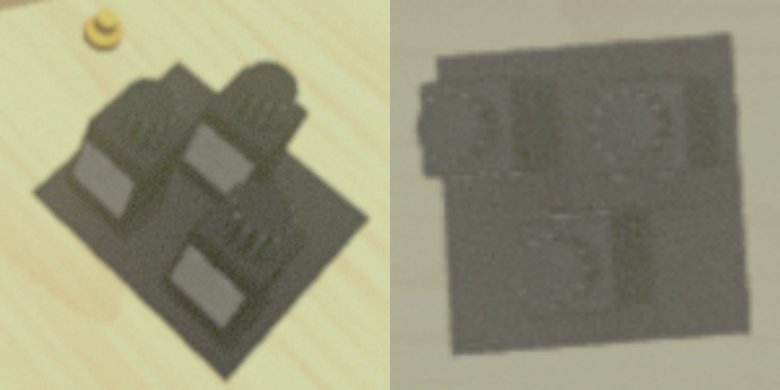

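```bash
python3 -c "
from h import *
print(ctrl.sign_off())"
```

```text
the job is handed in; nothing more can be done
None
```

The job is handed in: the lever is off, all three canisters present are upright on the mat, and all four modules are in the tray. The last pictures show the bystanders not visibly moved, and the run took about 60 s of the 210 s allowed.

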